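# Turn a jar of settled stain over in the jar tumbler and bring it back upright

### The arm

A 6-joint arm with a two-finger parallel gripper is mounted at the origin on a cart in front of the work surface, level with it; the furniture and walls round the work are solid. World frame = base frame: x ahead of the robot, y to its left, z up, the work surface at z = 0. Lengths are in mm, angles in rad, forces in N, time in s.
With the tool pointing down it reaches from about 350 to 875 mm from the base axis. Payload 4.2 kg.
Tool frame: the origin (TCP) lies midway between the tips of the shut fingers; the grasp point (between the pads) lies 19 mm behind it; z points along the fingers, y is the line along which they close (so a half turn about z gives the same grasp; the last joint's range is limited). The gripper opens to 85 mm and grips with 20 to 120 N. Pads are 22 mm wide; open, the fingers measure 114 mm over their backs; the gripper's body (76 mm by 85 mm) begins 54 mm behind the grasp point. The pads swing forward as they close: fully open they stand 13 mm farther back than shut.
Start: joints at [-1.058, 0.385, 0.008, 0, -1.194, -0.259], TCP at [156.944, -604.953, 231.312] pointing down, gripper open.
Joint ranges: [-3.14, 3.14], [-1.21, 2.06], [-1.07, 1.41], [-3.16, 2.05], [-2.99, -0.16], [-3.1, 3.1]. Speed limits (rad/s): [2.79, 2.79, 3.14, 3.14, 3.14, 3.14].

### API

Orientations are given as a unit quaternion [x, y, z, w].
In Python, from bench import * gives the robot as it stands.
- The arm moves only by the tool drive_tool, never from a script. Its argument "plan" is a list that holds one entry, the list of rows, each a list of 5 numbers: the closure, from -1 (fully open) to 1 (shut), then the shift along the world's x, y, z in mm, then the turn about the world's z in degrees. A call has 1 to 20 rows; each row shifts and turns the commanded pose from where the row before left it; what a row does not reach is not made up. A row lasts 1/12 s, in which the tool goes at most 41.7 mm and 7.16 degrees, less where a joint would pass 70% of its speed; a pose out of reach is approached as far as the arm can. A call is refused whole if a number of a shift passes 41.7 or a number of a turn 7.16, either way. A call with a gripper value outside its range is refused whole. The fingers move at their own pace and stop on an object; the grip force is fixed at half the most. Time passes only in rows, so rows that do not move let the fingers close. It gives the time, the measured TCP pose, the force, the opening and the grip force at its end, in the units of the state.
- read_state(): the state, without advancing time (a new reading comes with each control period).
- get_image(name): name is "scene" or "top"; returns (picture, depth): 480x640x3 uint8, red, green, blue; 480x640 float32, mm along the optical axis (not along the pixel's ray), 0 where there is no reading.
- camera_model(name): a dict with "fx", "fy", "cx", "cy" (pixels), "R" (3x3) and "t" (3): a world point X has camera coordinates R X + t. Camera axes: x right, y down, z forward; pixel columns grow to the right and rows downward; lengths in mm; the calibration is good to about 2 mm. A picture is of the moment at which its call begins. camera_model takes no time and is no camera call.
- job_done(): hands the job in; it is judged then, once.
The state is a dict: "clock": time; "joints": joint angles; "joint_vel": joint speeds; "joint_efforts": joint torques, N m; "position": TCP position; "ee_rot": TCP orientation; "contact_force": force on the tool from outside, world axes, zero at the start; "wrist_torque": the same for the moment, N m; "gripper_width": finger opening in mm; "grasp_force": force on a finger pad.
Only numpy, scipy, OpenCV 4.12 (cv2) and the standard library are available. Lean on these libraries where they do the work, as an engineer would, in place of code of your own. Each camera call takes 0.05 s, during which the arm holds its last target. There are 200 camera calls.

### The job

The stain in the glass jar has settled. In the hand-cranked tumbler that holds it, swing the hold-down bar fully home across the jar's lid so that the jar cannot fall out, then crank the jar completely upside down, leave it so for two seconds, and crank it back fully upright. Turn it steadily, without flinging it round, leave the bar across the lid, and do not disturb the things standing about.

Things in the scene. Friction and masses are not known exactly. Their poses are not given: they have to be found in the camera images.
- tumbler: Shop-made jar tumbler fixed to the bench: plywood base 250 x 240 x 18 mm, two uprights 185 mm high (y = +-72 to +-90 mm), between them a wooden cradle on a level shaft 145 mm above the bench, sweeping 120 mm round it. Origin: underside of the base, below the shaft's middle. z up, x from the front (robot's side) to the back, y along the shaft to the left; the crank is on the right (-y).
- pivot (a point): Point on the shaft's centre line beside the middle of the crank handle: in the tumbler's frame 150 mm to the right (-y), 145 mm up. The handle circles about this point with radius 75 mm.
- crank_grip (a point): Middle of the crank handle, on its axis: dark wooden sleeve, 21 to 24 mm thick, 82 mm long, parallel to the shaft, spinning freely on its spindle, 110 to 192 mm right of the tumbler's middle (crank arm: 98 to 104 mm). Jar upright: handle level with the shaft at the front (-x); it passes over the top to the same level at the back (jar upside down). Orientation of no use.
- cradle (a joint): Turn of cradle, jar and crank on the shaft (rad): 0 = jar upright, crank on the front stop; 3.14 = upside down, crank on the back stop; positive about the tumbler's +y (jar's top goes to the back, handle from front over the top). Friction of about 0.25 N m (3.5 N at the handle) holds it wherever it is left; no latch.
- bar (a joint): Swing of the hold-down bar (rad) about its upright pivot bolt on the cradle's left board: 0 = fully home, straight across the lid against the keeper's horn on the right board; positive = open, pointing to the back (tumbler's +x) at 1.57. Friction (0.12 N m, 1.5 N at the knob) keeps it where it is left. Home, its cork pad is 3 mm above the lid.
- bar_knob (a point): Point on the axis of the black knob on the hold-down bar, 80 mm from the bar's pivot, 10 mm below the knob's top and 17 mm above the bar's upper face. Knob 20 mm thick, 27 mm high; bar: steel strip 22 x 7 mm. Jar upright: about 246 mm above the bench; bar home: at (0, -24 mm) in the tumbler's frame.
- bar_pivot (a point): Point on the axis of the bar's pivot bolt, level with bar_knob: 56 mm left (+y) of the cradle's middle.
- seat (a point): Middle of the cradle's floor, where the jar's underside stands; its z axis points along the jar to its lid. 71 mm from the shaft.
- jar: Closed glass jar with dark stain and a pale lid, 86 mm in diameter, 142 mm high, about 0.5 kg, standing loose in the cradle with about 4 mm play between two boards and four dowels. Origin: centre of its underside; z towards the lid.
- offcut_a: Bystander: wood offcut lying flat, 40 x 74 x 21 mm, in front of the tumbler. Origin: centre of its underside.
- sanding_block: Bystander: rust-red sanding block, 69 x 136 x 41 mm. Origin: centre of its underside.
- squeeze_bottle: Bystander: glue squeeze bottle with a nozzle, 61 mm across, 166 mm high. Origin: centre of its underside.
- tape_measure: Bystander: pocket tape measure standing up, 36 x 78 x 60 mm, left of the tumbler. Origin: centre of its underside.
- bottle_white: Bystander: small white and grey bottle, 55 mm across, 104 mm high, to the right of the tumbler. Origin: centre of its underside.
- marker_yellow: Bystander: marker pen lying on the bench, 16 mm thick, 140 mm long. Origin: centre of its underside.
There are look-alikes about, which are no part of the job. Leave any orange or pink look-alike of the jar alone.

How it is judged (in metres and radians):
On the way, in this order (a step that is already met when the one before it is completed fails the run):
1. the bar is swung fully home across the lid (within 0.08 rad) while the jar still stands upright (value of joint bar below 0.08 rad and value of joint cradle below 0.15 rad), for 0.2 s.
2. the jar is completely upside down (crank within 0.12 rad of the back stop) under the closed bar and stays so for 1.5 s (value of joint cradle above 3.02 rad and angle between jar's own z axis and vertical above 2.95 rad and value of joint bar below 0.12 rad), for 1.5 s.
At the end, for the whole second after the job is handed in: The jar stands upright (within 0.1 rad) and at rest on its place in the cradle (within 10 mm of the seat), the crank is back at its front stop (within 0.08 rad) and the bar is still home across the lid (within 0.12 rad) (value of joint cradle below 0.08 rad and value of joint bar below 0.12 rad and angle between jar's own z axis and vertical below 0.1 rad and distance between jar and seat below 0.01 m and linear speed of jar below 0.02 m/s); the robot touches nothing.
It fails at once if the jar slips out of its place in the cradle (more than 15 mm from the seat) (distance between jar and seat above 0.015 m).
It fails at once if the cradle is tipped more than 0.5 rad with the bar not home (open more than 0.25 rad) (value of joint cradle above 0.5 rad and value of joint bar above 0.25 rad).
It fails at once if the cradle is flung round (faster than 4 rad/s, either way) (velocity of joint cradle above 4 rad/s or velocity of joint cradle below -4 rad/s).
It fails at once if a bystander is moved more than 30 mm (distance of any of offcut_a, sanding_block, squeeze_bottle, tape_measure, bottle_white, marker_yellow from where it was at the start of the episode above 0.03 m).
It also fails if it takes over 72 s, if anything falls off the work surface, if the arm or the gripper's body presses on something with over 40 N, if the wrist force passes 120 N, or if a joint passes its speed limit or range.

## Working session

There is one attempt and no reset: what is moved stays moved. The work goes in short steps, Python scripts to look and compute and a tool call to move; the robot and the scene stay as the last step left them, time stands still between calls to the robot, and variables do not carry over. Pictures are saved under pics/ and viewed, at most 10 in all, crops included, and the job is handed in when it is done.

Besides the shell and the picture viewer there is one more tool, called as name(argument=value, ...) on one line, values as JSON. drive_tool: Moves the arm, as the interface text tells. Its arguments: {"type":"object","properties":{"plan":{"type":"array"}},"required":["plan"]}

```bash
mkdir -p pics
python3 - <<'E'
from bench import *
import cv2,numpy as np
for n in("scene","top"):
    p,d=get_image(n); cv2.imwrite(f"pics/{n}1.png",p[:,:,::-1]); np.save(f"pics/{n}1.npy",d); print(camera_model(n))
print(read_state())
E
```

```text
{'fx': 575.1773915073608, 'fy': 575.1773915073608, 'cx': 321.37853475052145, 'cy': 243.55447954544366, 'R': array([[-0.87832822, -0.47780272, -0.01562362],
       [-0.31156435,  0.59691354, -0.73933881],
       [ 0.36258404, -0.64451438, -0.6731523 ]]), 't': array([ 519.63487575,  245.56502689, 1533.41205407])}
{'fx': 585.5465493717714, 'fy': 585.5465493717714, 'cx': 318.7724695337506, 'cy': 246.3849021761496, 'R': array([[-0.11008502, -0.99391825, -0.00279127],
       [-0.92295658,  0.10326672, -0.37079257],
       [ 0.36882575, -0.03824249, -0.92871151]]), 't': array([ 156.61658133,  555.09502985, 1115.60049451])}
{'clock': 0.1, 'joints': array([-1.05842576e+00,  3.85471449e-01,  6.75254510e-03, -4.13587906e-04,
       -1.19399169e+00, -2.58641292e-01]), 'joint_vel': array([-2.74727419e-05, -1.70149186e-03,  2.20517382e-03,  2.77197904e-03,
        8.27224179e-04,  1.60844640e-03]), 'joint_efforts': array([-1.09495104e-04, -3.93319309e+01,  1.88929904e+01,  4.19798434e+00,
       -2.61107765e-03,  4.85771210e-06]), 'position': array([ 156.78950895, -604.47528864,  230.3352097 ]), 'ee_rot': array([-1.26448884e-01,  9.91972644e-01,  9.59164676e-04, -1.81802093e-04]), 'contact_force': array([-0.2059403 , -0.27331248, -0.4423512 ]), 'wrist_torque': array([-0.00827757, -0.00525972, -0.01151652]), 'grasp_force': 0.0, 'gripper_width': 85.26861087317867}
```

View pics/scene1.png

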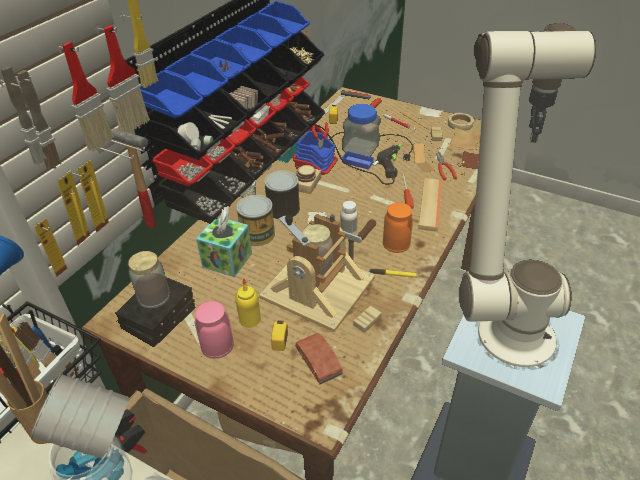

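View pics/top1.png

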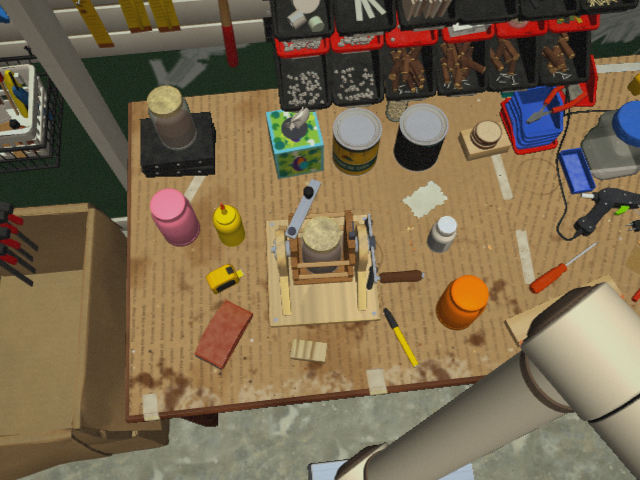

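The top view shows the tumbler at about (322,270) px, with the bar open (knob near (312,187)) and the crank handle on the right near (403,276). I'll enlarge it.

Run:
```python
import cv2
a=cv2.imread("pics/top1.png")[165:365,190:457]; cv2.imwrite("pics/topc.png",cv2.resize(a,(801,600),interpolation=2)[:, :800])
a=cv2.imread("pics/scene1.png")[195:345,235:435]; cv2.imwrite("pics/scc.png",cv2.resize(a,(800,600),interpolation=2))
```

```text
(no output)
```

View pics/topc.png

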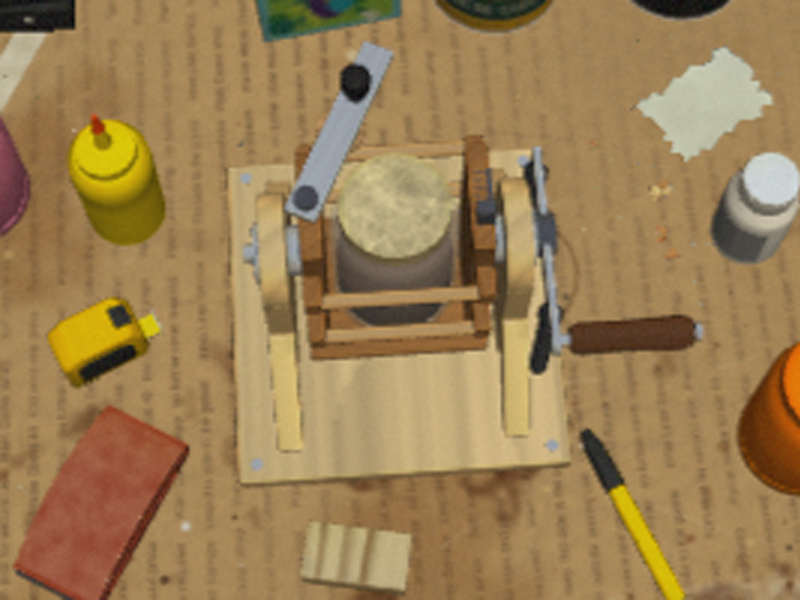

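View pics/scc.png

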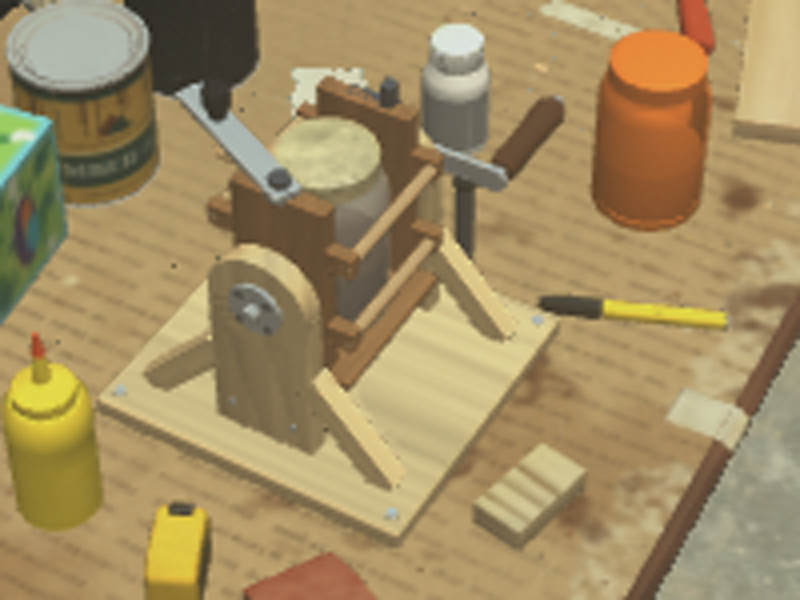

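```bash
cat > h.py <<'E'
from bench import *
import numpy as np
def ray(n,u,v,z):
    c=camera_model(n);R,t=c["R"],c["t"];C=-R.T@t
    d=R.T@np.array([(u-c["cx"])/c["fx"],(v-c["cy"])/c["fy"],1]);return C+d*(z-C[2])/d[2]
def top(u,v,z): return ray("top",190+u/3,165+v/3,z)
def sc(u,v,z): return ray("scene",235+u/4,195+v/4,z)
def proj(n,X):
    c=camera_model(n);p=c["R"]@X+c["t"];return c["fx"]*p[0]/p[2]+c["cx"],c["fy"]*p[1]/p[2]+c["cy"]
E
python3 - <<'E'
from h import *
from scipy.optimize import least_squares
np.set_printoptions(precision=1,suppress=True)
L=[("FL",-125,120,18,top(243,483,18)),("FR",-125,-120,18,top(568,463,18)),("BL",125,120,18,top(230,165,18)),
("hand",-75,-150,145,top(632,334,145)),("lid",0,0,216,top(395,205,216)),("bolt",0,56,235,top(306,196,235)),
("sFL",-125,120,18,sc(398,542,18)),("sFR",-125,-120,18,sc(557,322,18)),("sBL",125,120,18,sc(100,402,18)),("shand",-75,-150,145,sc(530,140,145))]
def f(p):
    c,s=np.cos(p[2]),np.sin(p[2]);return np.array([(p[0]+c*l[1]-s*l[2]-l[4][0],p[1]+s*l[1]+c*l[2]-l[4][1]) for l in L])
r=least_squares(lambda p:f(p).ravel(),[600,0,0],loss="soft_l1",f_scale=3)
print(r.x,r.x[2]);[print(l[0],l[4],e) for l,e in zip(L,f(r.x))]
print("knob",top(355,78,256),sc(217,92,256),"bolt",top(306,196,235),sc(280,180,235))
print("horn",top(486,205,235),sc(390,85,240))
for n,u,v,z in[("offcut",355,560,21),("bottlew",770,175,104),("orange",790,440,0),("squeeze",97,125,166),("markertip",588,435,8),("marker",680,595,8)]: print(n,top(u,v,z))
print("tissue top",ray("top",300,112,150),"can",ray("top",357,125,140))
d=np.load("pics/top1.npy")
for u,v in[(300,150),(310,125),(297,118),(357,130),(421,125),(443,225),(465,290)]:
    c=camera_model("top");z=d[v,u];q=c["R"].T@(np.array([(u-c["cx"])/c["fx"]*z,(v-c["cy"])/c["fy"]*z,z])-c["t"]);print(u,v,q)
E
```

```text
[551.7  92.3  -0. ] -0.04610144416357949
FL [433.7 212.2  18. ] [-1.3  5.7]
FR [422.5 -19.9  18. ] [-1.2 -1.9]
BL [682.4 202.2  18. ] [-0.2  4.2]
hand [472.5 -58.  145. ] [-2.6  3.9]
lid [551.7  90.3 216. ] [0.1 1.9]
bolt [555.9 145.8 235. ] [-1.6  2.4]
sFL [429.9 223.5  18. ] [ 2.5 -5.6]
sFR [422.  -12.3  18. ] [-0.6 -9.5]
sBL [675.2 210.   18. ] [ 7.  -3.7]
shand [467.8 -52.3 145. ] [ 2.1 -1.8]
knob [623.7 107.6 256. ] [619.7 116.7 256. ] bolt [555.9 145.8 235. ] [552.3 152.7 235. ]
horn [537.4  34.9 235. ] [531.3  40.8 240. ]
offcut [369.5 138.6  21. ]
bottlew [ 592.4 -181.8  104. ]
orange [ 426.1 -185.5    0. ]
squeeze [653.9 282.2 166. ]
markertip [444.  -38.7   8. ]
marker [322.4 -85.1   8. ]
tissue top [874.6 102.1 150. ] can [833.5 -20.1 140. ]
300 150 [800.4 110.6 113.3]
310 125 [860.2  81.9 117.2]
297 118 [846.3 110.7 169.9]
357 130 [831.9 -20.9 122.4]
421 125 [ 829.8 -165.8  120.9]
443 225 [ 589.9 -173.7  102.8]
465 290 [ 431.  -179.   143.8]
```

```bash
cat >> h.py <<'E'
def cloud(n,d):
    c=camera_model(n);v,u=np.nonzero(d>0);z=d[v,u]
    return (np.c_[(u-c["cx"])/c["fx"]*z,(v-c["cy"])/c["fy"]*z,z]-c["t"])@c["R"]
E
python3 - <<'E'
from h import *
np.set_printoptions(precision=1,suppress=True)
for n in("top","scene"):
    P=cloud(n,np.load(f"pics/{n}1.npy"))
    def box(x0,x1,y0,y1,z0,z1): return P[np.all((P>[x0,y0,z0])&(P<[x1,y1,z1]),1)]
    for nm,b in[("knobtop",(590,650,80,140,250,262)),("bartop",(530,680,70,175,223,234)),("lid",(490,600,40,130,210,221)),("handle",(440,505,-110,-15,125,165)),("pt",(530,580,125,170,234,245))]:
        q=box(*b);print(n,nm,len(q),len(q) and (q.mean(0),q.min(0),q.max(0)))
        if nm=="handle": print(np.polyfit(q[:,1],q[:,0],1))
        if nm=="bartop": w,V=np.linalg.eigh(np.cov(q[:,:2].T));print(V[:,1])
E
```

```text
top knobtop 80 (array([624.6, 109.1, 255.1]), array([616.1, 100.1, 250.2]), array([636.2, 117.9, 260.8]))
top bartop 641 (array([596.7, 123.6, 228.8]), array([530.2,  82.1, 223. ]), array([663.2, 159.8, 234. ]))
[-0.9  0.5]
top lid 1118 (array([552. ,  89.7, 215.9]), array([514.1,  40. , 210.1]), array([599.2, 127.8, 220.9]))
top handle 463 (array([470.1, -57. , 153. ]), array([ 459. , -101.7,  132.7]), array([496.6, -15.2, 161.3]))
[  0.1 473.2]
top pt 39 (array([554.8, 147. , 236.1]), array([546.1, 140. , 234.4]), array([562.9, 155.2, 240.8]))
scene knobtop 35 (array([624.2, 112.8, 254. ]), array([614.2, 102.6, 250. ]), array([633.6, 121.6, 258.9]))
scene bartop 260 (array([595.1, 130.1, 228.5]), array([530.2,  86.2, 223. ]), array([663.9, 163.2, 234. ]))
[-0.9  0.5]
scene lid 457 (array([550.3,  87. , 215.3]), array([513.5,  40.9, 210.1]), array([589.3, 129.7, 221. ]))
scene handle 161 (array([468.7, -53.3, 152.1]), array([ 458.8, -101.2,  138.9]), array([483.5, -15.3, 162.2]))
[  0.  471.2]
scene pt 21 (array([557.3, 150.3, 235.4]), array([546.9, 141.1, 234.1]), array([576.3, 158.8, 238. ]))
```

drive_tool(plan=[[[-1,21,30,10,6.85],[-1,21,32,8,6.85],[-1,21,34,6,6.85],[-1,21,34,6,6.85],[-1,21,34,6,6.85],[-1,21,34,6,6.85],[-1,21,34,6,6.85],[-1,21,34,6,6.85],[-1,21,34,6,6.85],[-1,21,34,6,6.85],[-1,21,34,6,6.85],[-1,21,34,0,6.85],[-1,21,34,0,6.85],[-1,21,34,0,6.85],[-1,21,34,0,6.85],[-1,21,34,0,6.85],[-1,21,34,0,6.85],[-1,21,34,0,6.85],[0,21,34,0,6.85],[0,21,34,0,6.85]]])

```text
clock: 1.77
position: [577.3, 71.0, 302.9]
ee_rot: [0.97, -0.243, -0.0, 0.0]
contact_force: [0.6, -0.6, 0.2]
gripper_width: 64.2
grasp_force: 0.0
```

drive_tool(plan=[[[0,0,0,0,0],[0,0,0,0,0],[0,0,0,0,0]]])

```text
clock: 2.02
position: [576.6, 69.1, 302.5]
ee_rot: [0.969, -0.246, -0.001, 0.001]
contact_force: [-0.5, -0.6, -0.0]
gripper_width: 42.5
grasp_force: 0.0
```

```bash
cat > s.py <<'E'
from h import *
np.set_printoptions(precision=2,suppress=True)
from scipy.spatial.transform import Rotation as Ro
s=read_state();y=Ro.from_quat(s["ee_rot"]).apply([0,1,0])
print(s["clock"],s["position"],"tooly",np.degrees(np.arctan2(y[1],y[0])),"F",s["contact_force"],"w",s["gripper_width"],s["grasp_force"],"j",s["joints"])
E
python3 s.py
```

```text
2.0167 [576.59  69.13 302.54] tooly -118.46133242437936 F [-0.53 -0.57 -0.03] w 42.493704797456246 0.0 j [ 0.4   0.27  0.02 -0.   -1.32  0.68]
```

drive_tool(plan=[[[0,16,14,0,0],[0,16,14,0,0],[0,15.5,13.5,0,0],[0,0,0,-15,0],[0,0,0,-20,0],[0,0,0,-20,0],[0,0,0,-10.5,0],[0,0,0,0,0],[0,0,0,0,0]]])

```text
clock: 2.77
position: [624.4, 109.6, 238.4]
ee_rot: [0.969, -0.246, 0.0, 0.0]
contact_force: [-0.1, 0.1, 0.7]
gripper_width: 42.9
grasp_force: 0.0
```

```bash
python3 s.py
python3 - <<'E'
from h import *
import cv2
o=[]
for n,X in(("top",np.array([624,110,245.])),("scene",np.array([624,110,245.]))):
    p,d=get_image(n);u,v=map(int,proj(n,X));o.append(cv2.resize(p[v-50:v+50,u-60:u+40,::-1],(400,400),interpolation=2));print(u-60,v-50)
cv2.imwrite("pics/g1.png",np.hstack(o))
E
```

```text
2.7667 [624.38 109.55 238.35] tooly -118.51746447033443 F [-0.08  0.08  0.69] w 42.88044995584269 0.0 j [ 0.43  0.4   0.04  0.   -1.22  0.64]
247 143
229 169
```

View pics/g1.png

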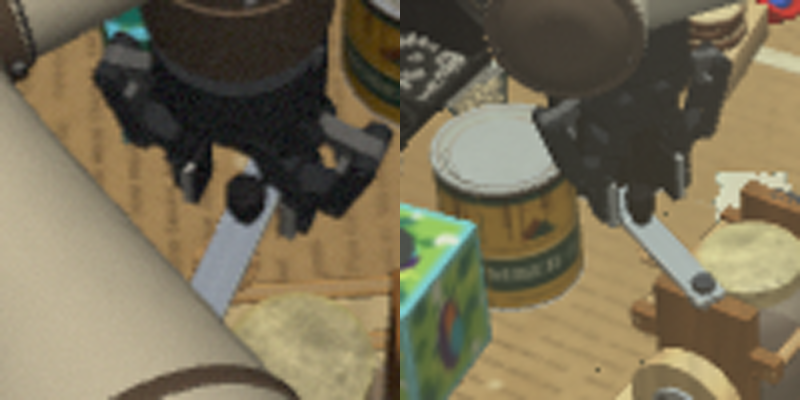

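The knob (left crop at (247,195)) sits between the fingertips, which are at (190,190) and (290,215). Closing.

drive_tool(plan=[[[0.5,0,0,0,0],[1,0,0,0,0],[1,0,0,0,0],[1,0,0,0,0],[1,0,0,0,0]]])

```text
clock: 3.28
position: [625.2, 110.5, 239.2]
ee_rot: [0.969, -0.246, 0.001, -0.0]
contact_force: [0.2, -1.5, 3.7]
gripper_width: 16.7
grasp_force: 58.7
```

```bash
python3 s.py
python3 - <<'E'
from h import *
P=np.array([554.5,148.]);s=np.array([624.,110.]);r=s-P;a0=np.degrees(np.arctan2(r[1],r[0]));R=np.hypot(*r);a1=-92.6;print(R,a0)
A=np.radians(np.linspace(a0,a1-1,18));p=np.c_[np.cos(A),np.sin(A)]*R;print(np.round(np.diff(p,axis=0),1).tolist(),(a1-1-a0)/17)
E
```

```text
3.2833 [625.15 110.51 239.22] tooly -118.43669078206666 F [ 0.18 -1.47  3.75] w 16.667805330883372 58.67991923703812 j [ 0.43  0.4   0.04  0.   -1.22  0.64]
79.21016348928968 -28.668188391531736
[[-2.7, -4.5], [-3.0, -4.4], [-3.3, -4.1], [-3.5, -3.9], [-3.8, -3.7], [-4.0, -3.4], [-4.2, -3.1], [-4.4, -2.9], [-4.6, -2.5], [-4.8, -2.2], [-4.9, -1.9], [-5.0, -1.6], [-5.1, -1.2], [-5.2, -0.9], [-5.3, -0.5], [-5.3, -0.2], [-5.3, 0.2]] -3.819518329909897
```

drive_tool(plan=[[[1,-2.7,-4.5,0,-3.8],[1,-3.0,-4.4,0,-3.8],[1,-3.3,-4.1,0,-3.8],[1,-3.5,-3.9,0,-3.8],[1,-3.8,-3.7,0,-3.8],[1,-4.0,-3.4,0,-3.8],[1,-4.2,-3.1,0,-3.8],[1,-4.4,-2.9,0,-3.8],[1,-4.6,-2.5,0,-3.8],[1,-4.8,-2.2,0,-3.8],[1,-4.9,-1.9,0,-3.8],[1,-5.0,-1.6,0,-3.8],[1,-5.1,-1.2,0,-3.8]]])

```text
clock: 4.37
position: [572.1, 71.1, 239.3]
ee_rot: [0.777, -0.629, 0.001, -0.001]
contact_force: [0.7, -0.3, 5.2]
gripper_width: 17.0
grasp_force: 58.8
```

drive_tool(plan=[[[1,-5.2,-0.9,0,-3.8],[1,-5.3,-0.5,0,-3.8],[1,-5.3,-0.2,0,-3.8],[1,0,0,0,0],[1,0,0,0,0]]])

```text
clock: 4.78
position: [555.9, 69.5, 239.3]
ee_rot: [0.712, -0.702, 0.001, -0.001]
contact_force: [0.1, -1.4, 6.8]
gripper_width: 16.7
grasp_force: 58.9
```

```bash
python3 s.py
```

```text
4.7833 [555.86  69.5  239.33] tooly -179.15743911846965 F [ 0.1  -1.38  6.81] w 16.744204342161066 58.948464636923745 j [ 0.41  0.27 -0.14  0.   -1.16 -0.4 ]
```

drive_tool(plan=[[[1,-2.5,0,0,-1.8],[1,-2,0,0,-1],[1,0,0,0,0],[1,0,0,0,0]]])

```text
clock: 5.12
position: [552.0, 69.6, 239.3]
ee_rot: [-0.695, 0.719, -0.001, 0.001]
contact_force: [0.8, -2.1, 5.1]
gripper_width: 16.9
grasp_force: 58.9
```

drive_tool(plan=[[[1,-2,0.1,0,-0.5],[1,-2,0,0,0],[1,0,0,0,0],[1,0,0,0,0]]])

```text
clock: 5.45
position: [551.7, 69.7, 239.5]
ee_rot: [-0.692, 0.722, -0.004, 0.004]
contact_force: [11.4, -3.3, 1.3]
gripper_width: 16.8
grasp_force: 59.0
```

drive_tool(plan=[[[0.3,0,0,0,0],[0,0,0,0,0],[0,0,0,0,0],[0,0,0,0,0],[0,0,0,20,0],[0,0,0,30,0],[-1,0,0,20,0],[-1,-10,-14,0,0],[-1,-18,-29,0,0],[-1,-18,-29,0,0],[-1,-18,-29,0,0],[-1,-15,-24,0,0],[-1,0,-6,0,0],[-1,0,0,0,0]]])

```text
clock: 6.62
position: [467.0, -62.4, 308.1]
ee_rot: [-0.69, 0.723, -0.0, 0.0]
contact_force: [0.9, -0.3, 0.1]
gripper_width: 85.0
grasp_force: 0.0
```

```bash
python3 s.py
python3 - <<'E'
from h import *
import cv2
np.set_printoptions(precision=1,suppress=True)
o=[]
for n in("top","scene"):
    p,d=get_image(n);u,v=map(int,proj(n,np.array([552,70,245.])));o.append(cv2.resize(p[v-50:v+50,u-50:u+50,::-1],(400,400),interpolation=2));print(u-50,v-50)
    P=cloud(n,d)
    for b in[(530,580,45,95,247,260),(440,505,-105,-15,135,165)]:
        q=P[np.all((P>[b[0],b[2],b[4]])&(P<[b[1],b[3],b[5]]),1)];print(len(q),len(q) and (q.mean(0),q.min(0),q.max(0)))
cv2.imwrite("pics/g2.png",np.hstack(o))
E
```

```text
6.6167 [467.05 -62.44 308.07] tooly 177.32980044934232 F [ 0.95 -0.25  0.08] w 84.99541348499079 0.0 j [ 0.21  0.07 -0.22 -0.   -1.29 -0.26]
282 175
0 0
91 (array([468.1, -85.3, 154.1]), array([ 458.8, -100.8,  145. ]), array([482. , -73.8, 161.2]))
270 168
43 (array([550.3,  72. , 253.1]), array([541.9,  59.4, 247.1]), array([561.6,  81.9, 258.3]))
160 (array([468.8, -53.5, 151.9]), array([458.9, -96.5, 141.1]), array([482.5, -15.1, 159.6]))
```

View pics/g2.png

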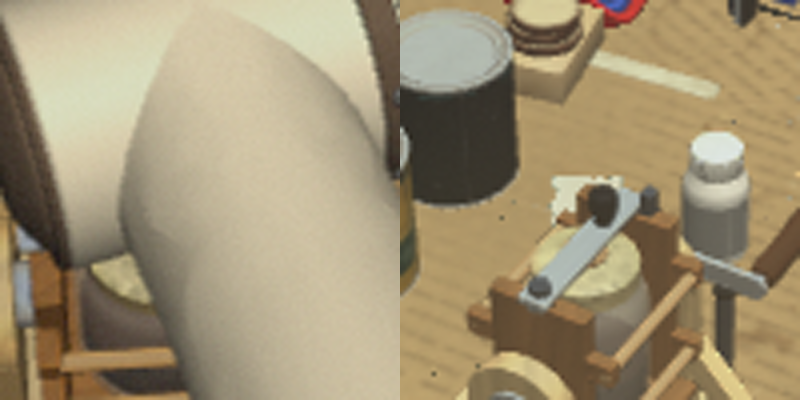

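The scene crop shows the bar across the lid, knob at (605,205), with its end against the horn at (648,200). Next I'll descend on the crank handle.

drive_tool(plan=[[[-1,3,0,-25,0],[-1,0,0,-30,0],[-1,0,0,-30,0],[-1,0,0,-30,0],[-1,0,0,-25,0],[-1,0,0,-20,0],[-1,0,0,-12,0],[-1,0,0,-8,0],[-1,0,0,0,0],[0.2,0,0,0,0],[1,0,0,0,0],[1,0,0,0,0],[1,0,0,0,0],[1,0,0,0,0],[1,0,0,0,0],[1,0,0,0,0]]])

```text
clock: 8.05
position: [471.1, -61.4, 128.6]
ee_rot: [-0.691, 0.723, -0.0, 0.0]
contact_force: [-1.8, 1.4, 3.2]
gripper_width: 19.5
grasp_force: 58.5
```

```bash
python3 s.py
python3 - <<'E'
from h import *
A=np.radians(np.linspace(0,180,31));p=75*np.c_[-np.cos(A),np.sin(A)];d=np.diff(p,axis=0)
print(np.round(np.c_[d[:,0]*.999,d[:,0]*-.046,d[:,1]],1).tolist())
E
```

```text
8.05 [471.1  -61.35 128.56] tooly 177.44376137040945 F [-1.84  1.39  3.16] w 19.450077156681296 58.5066119057592 j [ 0.21  0.24 -0.5   0.   -0.83 -0.26]
[[0.4, -0.0, 7.8], [1.2, -0.1, 7.8], [2.0, -0.1, 7.6], [2.8, -0.1, 7.3], [3.6, -0.2, 7.0], [4.3, -0.2, 6.6], [4.9, -0.2, 6.1], [5.5, -0.3, 5.6], [6.1, -0.3, 4.9], [6.6, -0.3, 4.3], [7.0, -0.3, 3.6], [7.3, -0.3, 2.8], [7.6, -0.3, 2.0], [7.7, -0.4, 1.2], [7.8, -0.4, 0.4], [7.8, -0.4, -0.4], [7.7, -0.4, -1.2], [7.6, -0.3, -2.0], [7.3, -0.3, -2.8], [7.0, -0.3, -3.6], [6.6, -0.3, -4.3], [6.1, -0.3, -4.9], [5.5, -0.3, -5.6], [4.9, -0.2, -6.1], [4.3, -0.2, -6.6], [3.6, -0.2, -7.0], [2.8, -0.1, -7.3], [2.0, -0.1, -7.6], [1.2, -0.1, -7.8], [0.4, -0.0, -7.8]]
```

Gripped: 19.5 mm opening, low force. Now the first part of the arc, then check force.

drive_tool(plan=[[[1,0.4,0,7.8,0],[1,1.2,-0.1,7.8,0],[1,2.0,-0.1,7.6,0],[1,2.8,-0.1,7.3,0],[1,3.6,-0.2,7.0,0],[1,4.3,-0.2,6.6,0],[1,4.9,-0.2,6.1,0],[1,5.5,-0.3,5.6,0]]])

```text
clock: 8.72
position: [495.0, -62.4, 183.9]
ee_rot: [-0.691, 0.723, 0.001, -0.001]
contact_force: [-1.0, 1.4, -4.2]
gripper_width: 20.1
grasp_force: 59.5
```

```bash
python3 s.py
```

```text
8.7167 [494.99 -62.45 183.88] tooly 177.42805797096278 F [-1.02  1.42 -4.19] w 20.064005005739904 59.478041418478824 j [ 0.2   0.21 -0.36 -0.   -0.99 -0.24]
```

drive_tool(plan=[[[1,6.1,-0.3,4.9,0],[1,6.6,-0.3,4.3,0],[1,7.0,-0.3,3.6,0],[1,7.3,-0.3,2.8,0],[1,7.6,-0.3,2.0,0],[1,7.7,-0.4,1.2,0],[1,7.8,-0.4,0.4,0],[1,7.8,-0.4,-0.4,0],[1,7.7,-0.4,-1.2,0],[1,7.6,-0.3,-2.0,0],[1,7.3,-0.3,-2.8,0],[1,7.0,-0.3,-3.6,0]]])

```text
clock: 9.72
position: [584.5, -66.5, 193.0]
ee_rot: [-0.691, 0.723, -0.001, 0.001]
contact_force: [-1.4, 4.4, 2.8]
gripper_width: 19.9
grasp_force: 60.3
```

drive_tool(plan=[[[1,6.6,-0.3,-4.3,0],[1,6.1,-0.3,-4.9,0],[1,5.5,-0.3,-5.6,0],[1,4.9,-0.2,-6.1,0],[1,4.3,-0.2,-6.6,0],[1,3.6,-0.2,-7.0,0]]])

```text
clock: 10.22
position: [615.0, -67.9, 157.8]
ee_rot: [-0.691, 0.723, -0.0, 0.001]
contact_force: [-0.7, 4.3, 4.6]
gripper_width: 20.0
grasp_force: 60.4
```

drive_tool(plan=[[[1,2.8,-0.1,-7.3,0],[1,2.0,-0.1,-7.6,0],[1,1.2,-0.1,-7.8,0],[1,0.4,0,-7.8,0],[1,0,0,0,0]]])

```text
clock: 10.63
position: [620.9, -68.2, 128.6]
ee_rot: [-0.692, 0.722, -0.001, 0.0]
contact_force: [0.5, 3.9, 4.6]
gripper_width: 19.9
grasp_force: 60.5
```

drive_tool(plan=[[[1,0,0,-1.5,0],[1,0,0,-1.5,0],[1,0,0,0,0],[1,0,0,0,0]]])

```text
clock: 10.97
position: [621.1, -68.2, 128.1]
ee_rot: [-0.692, 0.722, -0.001, 0.001]
contact_force: [-5.0, 7.3, 16.5]
gripper_width: 20.2
grasp_force: 61.9
```

```bash
python3 s.py
python3 - <<'E'
from h import *
import cv2
p,d=get_image("scene");cv2.imwrite("pics/g3.png",cv2.resize(p[170:330,230:430,::-1],(750,600),interpolation=2))
E
```

```text
10.9667 [621.09 -68.21 128.07] tooly 177.52571954042676 F [-5.02  7.28 16.5 ] w 20.173034034745832 61.87652137828991 j [ 0.15  0.47 -0.13  0.   -0.97 -0.19]
```

View pics/g3.png

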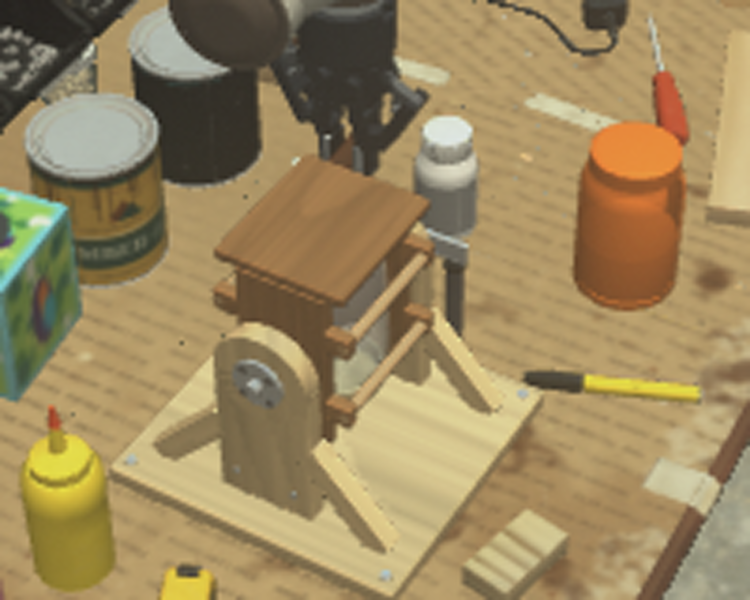

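The crank is on its back stop and the jar is inverted, with the cradle floor on top at (320,225). I'll hold it over two seconds, then crank back.

drive_tool(plan=[[[1,0,0,0,0],[1,0,0,0,0],[1,0,0,0,0],[1,0,0,0,0],[1,0,0,0,0],[1,0,0,0,0],[1,0,0,0,0],[1,0,0,0,0],[1,0,0,0,0],[1,0,0,0,0],[1,0,0,0,0],[1,0,0,0,0],[1,0,0,0,0],[1,0,0,0,0],[1,0,0,0,0],[1,0,0,0,0],[1,0,0,0,0],[1,0,0,0,0],[1,0,0,0,0],[1,0,0,0,0]]])

```text
clock: 12.68
position: [621.1, -68.2, 128.1]
ee_rot: [-0.692, 0.722, -0.001, 0.001]
contact_force: [-4.2, 6.6, 15.4]
gripper_width: 19.8
grasp_force: 61.9
```

drive_tool(plan=[[[1,0,0,0,0],[1,0,0,0,0],[1,0,0,0,0],[1,0,0,0,0],[1,0,0,0,0],[1,0,0,0,0],[1,0,0,1.5,0],[1,0,0,1.5,0],[1,-0.4,0,7.8,0],[1,-1.2,0.1,7.8,0],[1,-2.0,0.1,7.6,0],[1,-2.8,0.1,7.3,0],[1,-3.6,0.2,7.0,0],[1,-4.3,0.2,6.6,0],[1,-4.9,0.2,6.1,0],[1,-5.5,0.3,5.6,0]]])

```text
clock: 14.02
position: [597.4, -67.1, 183.2]
ee_rot: [-0.691, 0.723, -0.001, 0.002]
contact_force: [4.6, 3.5, -0.4]
gripper_width: 19.8
grasp_force: 60.0
```

drive_tool(plan=[[[1,-6.1,0.3,4.9,0],[1,-6.6,0.3,4.3,0],[1,-7.0,0.3,3.6,0],[1,-7.3,0.3,2.8,0],[1,-7.6,0.3,2.0,0],[1,-7.7,0.4,1.2,0],[1,-7.8,0.4,0.4,0],[1,-7.8,0.4,-0.4,0],[1,-7.7,0.4,-1.2,0],[1,-7.6,0.3,-2.0,0],[1,-7.3,0.3,-2.8,0],[1,-7.0,0.3,-3.6,0]]])

```text
clock: 15.02
position: [509.2, -63.2, 193.8]
ee_rot: [-0.691, 0.723, -0.001, 0.001]
contact_force: [0.9, 3.9, 6.7]
gripper_width: 19.6
grasp_force: 60.8
```

drive_tool(plan=[[[1,-6.6,0.3,-4.3,0],[1,-6.1,0.3,-4.9,0],[1,-5.5,0.3,-5.6,0],[1,-4.9,0.2,-6.1,0],[1,-4.3,0.2,-6.6,0],[1,-3.6,0.2,-7.0,0],[1,-2.8,0.1,-7.3,0],[1,-2.0,0.1,-7.6,0],[1,-1.2,0.1,-7.8,0],[1,-0.4,0,-7.8,0],[1,0,0,0,0]]])

```text
clock: 15.93
position: [471.1, -61.5, 128.3]
ee_rot: [-0.692, 0.722, -0.0, -0.001]
contact_force: [-1.5, 4.3, 9.8]
gripper_width: 20.0
grasp_force: 61.1
```

drive_tool(plan=[[[1,0,0,-1.5,0],[1,0,0,-1.5,0],[1,0,0,0,0],[1,0,0,0,0]]])

```text
clock: 16.27
position: [471.3, -61.5, 127.7]
ee_rot: [-0.692, 0.722, -0.001, -0.0]
contact_force: [-6.8, 7.8, 25.3]
gripper_width: 19.7
grasp_force: 62.9
```

drive_tool(plan=[[[1,0,0,2,0],[0.3,0,0,0,0],[-0.5,0,0,0,0],[-1,0,0,0,0],[-1,0,0,0,0],[-1,0,0,0,0],[-1,0,0,10,0],[-1,0,0,20,0],[-1,0,0,30,0],[-1,0,0,30,0],[-1,0,0,30,0],[-1,0,0,30,0],[-1,0,-10,20,0],[-1,0,-20,0,0],[-1,0,-20,0,0],[-1,0,-20,0,0],[-1,0,0,0,0],[-1,0,0,0,0]]])

```text
clock: 17.77
position: [470.5, -132.1, 296.1]
ee_rot: [-0.69, 0.723, 0.001, -0.001]
contact_force: [-0.2, -0.6, -0.2]
gripper_width: 85.3
grasp_force: 0.0
```

```bash
python3 s.py
python3 - <<'E'
from h import *
import cv2
p,d=get_image("scene");cv2.imwrite("pics/g4.png",cv2.resize(p[170:330,230:430,::-1],(750,600),interpolation=2))
E
```

```text
17.7667 [ 470.47 -132.06  296.15] tooly 177.31917929864585 F [-0.22 -0.56 -0.25] w 85.30665300664879 0.0 j [ 0.06  0.11 -0.2  -0.   -1.26 -0.11]
```

View pics/g4.png

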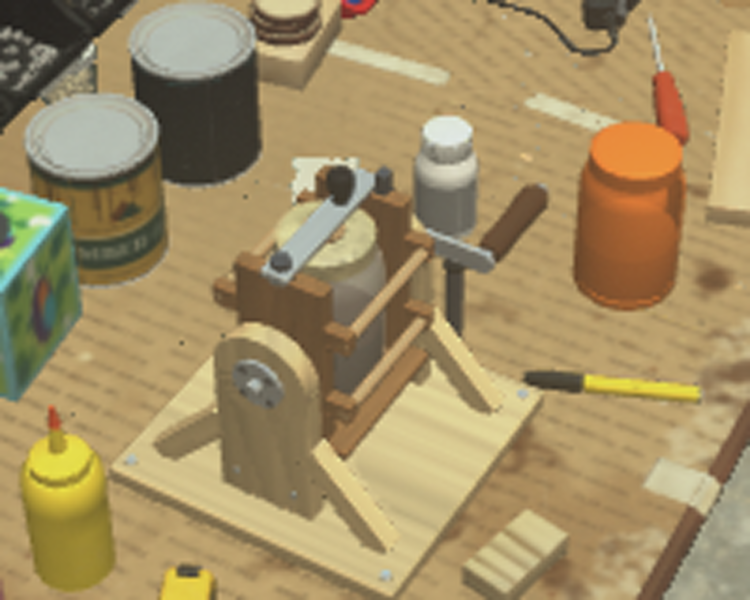

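The jar is upright, the bar lies across the lid (knob at (342,182)), the handle is at the front at (520,220), and the gripper is clear.

```bash
python3 -c "
from bench import *
print(job_done())"
```

```text
the job is handed in; nothing more can be done
None
```

I closed the bar over the jar's lid, cranked the jar upside down and held it there for over two seconds. I then cranked it back upright on the front stop with the bar still across the lid, and handed the job in at about 18 s with the gripper clear; no verdict came back.

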